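# Clamp the flanged cover in the bench fixture

### The job

The aluminium cover is sitting in the bench fixture, ready to be clamped for drilling. Push the yellow clamp strap round until the pad under its nose is over the middle of the cover's round boss, then push the red cam lever all the way down and come away. Only push, nothing is to be gripped or rammed; do not press the lever before the strap is over the boss, and leave the cover in its nest and the loose parts on the bench where they are.

Things in the scene. Friction and masses are not known exactly. Their poses are not given: they have to be found in the camera images.
- fixture: Grey steel base plate bolted to the bench, 110 (x) x 310 (y) x 15 mm; origin at the centre of its underside, on the bench top. Its x axis points roughly away from the robot, its y axis runs along the plate from the pivot towards the cover. It varies in place and yaw.
- pivot (a point): Point on the strap's vertical pivot axis (a 32 mm post on the plate), at the height of the strap's top face, 76 mm above the bench; at x 0, y -30 mm in the fixture's frame.
- strap (a joint): Yellow flat steel strap, 26 mm wide, 14 mm thick (62 to 76 mm above the bench), turning level about the pivot; it reaches 140 mm from the pivot on the nose side and 25 mm behind. Value in rad: 0 = the nose points along the fixture's -x (to the robot), growing clockwise as seen from above; pi/2 = the nose points along the fixture's +y, over the boss. There is no stop there (travel -0.5 to 2.2): friction (0.2 N m) keeps it where it is left.
- pad (a point): Centre of the strap's underside at the pad, on the strap's centre line 120 mm from the pivot; 62 mm above the bench. The small rubber pad hangs 5 mm below it and the cam moves it down when the lever is pressed.
- boss (a point): Centre of the flat top of the cover's round boss, 52 mm above the bench. The boss is 44 mm across and 27 mm high, on an 80 x 80 x 10 mm aluminium flange that lies loose in a 9 mm high nest on the plate, 120 mm from the pivot.
- lever (a joint): Cam lever on top of the strap, over the pivot, which turns with the strap and points from the pivot directly away from the nose. It tilts about a level pin 92 mm above the bench, on the pivot axis. Value in rad: 0 = raised 0.87 rad (50 degrees) above level, 0.87 = level, fully down, against its stop. Friction of about 0.3 N m keeps it where it is left.
- lever_grip (a point): Centre of the upper face of the red grip of the lever; the grip is 52 mm long, 20 mm wide, 14 mm thick, its centre 89 mm from the pin (63 to 115 mm). When the lever is down this point is 99 mm above the bench.
- bush_mid (a point): Black rubber bush, bystander: loose, 44 mm across, 34 mm high; this is its centre.
- cap_mid (a point): Red plastic cap, bystander: loose, 42 mm across, 32 mm high; this is its centre.
- connector_mid (a point): White plastic pipe connector, bystander: loose, 42 mm across, 55 mm high; this is its centre.
Things that resemble listed ones, but are neither listed nor needed, are in the scene too. Of the things shaped like the part that bears boss, the aluminium one is meant.

How it is judged (in metres and radians):
On the way, in this order (a step that is already met when the one before it is completed fails the run):
1. the strap is left with its pad over the middle of the boss, the lever still up (horizontal distance between pad and boss below 0.012 m and value of joint lever below 0.4 rad and velocity of joint strap between -0.05 and 0.05 rad/s), for 0.2 s.
2. the lever is fully down with the pad over the boss (value of joint lever above 0.78 rad and horizontal distance between pad and boss below 0.012 m), for 0.2 s.
At the end, for the whole second after the job is handed in: The strap is at rest with its pad within 12 mm of the boss's centre seen from above, the lever is down within 0.09 rad of its stop, and the cover is within 8 mm of where it started (all of step 2 and velocity of joint strap between -0.05 and 0.05 rad/s and distance of boss from where it was at the start of the episode below 0.008 m); the robot touches nothing.
It fails at once if the lever is pressed while the strap is not over the boss (value of joint lever above 0.45 rad and horizontal distance between pad and boss above 0.016 m).
It fails at once if the strap is gripped or rammed (over 35 N from the fingers while the lever is up) (value of joint lever below 0.4 rad and contact force between the fingers and strap above 35 N).
It fails at once if the cover is lifted or pushed out of its nest (distance of boss from where it was at the start of the episode above 0.01 m).
It fails at once if a loose part on the bench is moved or lifted by more than 15 mm (distance of any of bush_mid, cap_mid, connector_mid from where it was at the start of the episode above 0.015 m).
It also fails if it takes over 54 s, if anything falls off the work surface, if the arm or the gripper's body presses on something with over 40 N, if the wrist force passes 120 N, or if a joint passes its speed limit or range.

### The arm

A 6-joint arm with a two-finger parallel gripper is mounted at the origin on the work surface. World frame = base frame: x ahead of the robot, y to its left, z up, the work surface at z = 0. Lengths are in mm, angles in degrees, forces in N, time in s.
With the tool pointing down it reaches from about 300 to 850 mm from the base axis. Payload 4.2 kg.
Tool frame: the origin (TCP) lies at the very end of the fingers, on their centre line; the grasp point (between the pads) lies 19 mm behind it (env.grip_depth is the distance from the TCP to the grasp point, in mm); z points along the fingers, y is the line along which they close (so a half turn about z gives the same grasp; the last joint's range is limited). The gripper opens to 91 mm and grips with 3 to 60 N. Pads are 32 mm wide; open, the fingers measure 118 mm over their backs; the gripper's body (76 mm by 178 mm) begins 60 mm behind the grasp point.
Start: joints at [65.89, 18.312, 89.639, -0, 72.044, -1.146], TCP at [224.344, 529.448, 189.576] pointing down, gripper open.
Joint ranges: [-177.97, 177.97], [-48.28, 115.42], [12.27, 149.76], [-77.06, 257.06], [2.81, 150.46], [-146.56, 146.56]. Speed limits (degrees/s): [147.25, 147.25, 180, 180, 180, 180].

### API

Orientations are given as [roll, pitch, yaw] about the fixed x, y, z axes, in that order (R = Rz(yaw) Ry(pitch) Rx(roll)).
In Python, from workcell import env, cams gives the robot as it stands.
- The arm moves only by the tool apply_moves, never from a script. Its argument "deltas" is a list of rows, each a list of 5 numbers: the shift along the tool's x, y, z in m, then the turn about the tool's z in rad, then the opening, from -1 (shut) to 1 (fully open), so that 0 is half open. In form: [[tx, ty, tz, roll, gripper], ...]. A call has 1 to 5 rows; each row is the pose to reach, as a shift and turn from the pose commanded when the call began, along the tool's axes at that moment; what a row does not reach only later rows make up. A row lasts 1/10 s, in which the tool goes at most 50 mm and 8.59 degrees, less where a joint would pass 70% of its speed; a pose out of reach is approached as far as the arm can. A call with a gripper value outside its range is refused whole. The fingers move at their own pace and stop on an object; "grip_force" is the grip in N (left out, the last holds). Time passes only in rows, so rows that repeat a pose let the fingers close. It gives the time, the measured TCP pose, the force, the opening and the grip force at its end, in the units of the state.
- env.state(): the state, without advancing time (a new reading comes with each control period).
- cams.grab_frame(name): name is "side" or "top" or "wrist"; returns the picture (480x640x3 uint8, blue, green, red); there is no depth.
- cams.get_calibration(name): a dict with "mtx" (3x3 intrinsics, pixels), "k1" (the pictures are not rectified: a ray, as slopes to the right and down, at radius r is drawn at 1 + k1 r^2 times it, then the intrinsics apply), "eye" and "attitude" of the camera in the world; the wrist camera has in their place "tool_from_camera" (4x4, takes a point from camera to tool coordinates, whose origin is the TCP and whose axes are the flange's). Camera axes: x right, y down, z forward; pixel columns grow to the right and rows downward; lengths in mm; the calibration is good to about 2 mm. A picture is of the moment at which its call begins: read the wrist's pose just before it. get_calibration takes no time and is no camera call.
- env.job_done(): hands the job in; it is judged then, once.
The state is a dict: "time_s": time; "qpos": joint angles; "qvel": joint speeds; "effort": joint torques, N m; "ee_pos": TCP position; "ee_rot": TCP orientation; "force": force on the tool from outside, world axes, zero at the start; "torque": the same for the moment, N m; "gripper_width": finger opening in mm; "gripper_force": force on a finger pad.
Only numpy, scipy, OpenCV 4.12 (cv2) and the standard library are available. Lean on these libraries where they do the work, as an engineer would, in place of code of your own. Each camera call takes 0.05 s, during which the arm holds its last target. There are 200 camera calls.

## Working session

There is one attempt and no reset: what is moved stays moved. The work goes in short steps, Python scripts to look and compute and a tool call to move; the robot and the scene stay as the last step left them, time stands still between calls to the robot, and variables do not carry over. Pictures are saved under pics/ and viewed, at most 10 in all, crops included, and the job is handed in when it is done.

Besides the shell and the picture viewer there is one more tool, called after ">>>" by a JSON object that holds its "name" and its "arguments". apply_moves: Moves the arm, as the interface text tells. Its arguments: {"type":"object","properties":{"deltas":{"type":"array"},"grip_force":{"type":"number"}},"required":["deltas"]}

```bash
mkdir -p pics; ls
python3 - <<'E'
from workcell import env, cams
import cv2
s=env.state();print(s)
for n in ("side","top"):
    cv2.imwrite(f"pics/{n}0.png",cams.grab_frame(n)); c=cams.get_calibration(n); print(n,c)
print(cams.get_calibration("wrist"))
E
```

```text
pics
{'time_s': 0.0, 'qpos': array([ 6.58888919e+01,  1.83517773e+01,  8.97055733e+01, -2.34876858e-03,
        7.20426875e+01, -1.14472906e+00]), 'qvel': array([-0.11648484, -0.09342782, -0.0457587 ,  0.00131763, -0.03399532,
       -0.03858367]), 'effort': array([-6.81897618e-04, -4.12478936e+01, -2.31966662e+01,  7.25296210e-02,
        4.58408170e-02, -1.55895227e-04]), 'ee_pos': array([224.14234113, 528.93285714, 188.72458446]), 'ee_rot': array([-1.79899937e+02,  2.34082273e-04,  1.57034347e+02]), 'force': array([-0.09761108,  0.53059254,  0.03953404]), 'torque': array([ 0.02692905, -0.01833525,  0.0260443 ]), 'gripper_force': 0.0, 'gripper_width': 91.23632404792613}
side {'mtx': array([[608.00197564,   0.        , 314.53884457],
       [  0.        , 608.00197564, 239.03001234],
       [  0.        ,   0.        ,   1.        ]]), 'k1': -0.15673079350327307, 'eye': array([ 163.41968643, -518.47950869,  895.85256301]), 'attitude': array([-136.34356538,    0.96505727,  -34.99921934])}
top {'mtx': array([[481.29180112,   0.        , 316.95058638],
       [  0.        , 481.29180112, 245.61735846],
       [  0.        ,   0.        ,   1.        ]]), 'k1': -0.11700034449587474, 'eye': array([568.6483135 ,  86.2603436 , 810.16238209]), 'attitude': array([-177.39357098,   -1.27915129,  -90.49127923])}
{'mtx': array([[431.34840206,   0.        , 314.70016575],
       [  0.        , 431.34840206, 237.95136566],
       [  0.        ,   0.        ,   1.        ]]), 'k1': 0.0270057143822072, 'tool_from_camera': array([[ 6.31644385e-04, -9.64359574e-01, -2.64594430e-01,
         7.44304831e+01],
       [ 9.99999583e-01,  7.83465793e-04, -4.68258596e-04,
        -1.41613736e-02],
       [ 6.58870346e-04, -2.64594024e-01,  9.64359667e-01,
        -1.94675862e+02],
       [ 0.00000000e+00,  0.00000000e+00,  0.00000000e+00,
         1.00000000e+00]])}
```

View pics/top0.png

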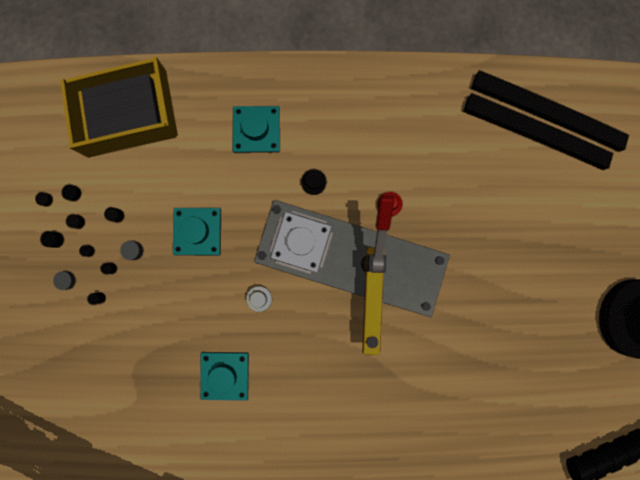

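View pics/side0.png

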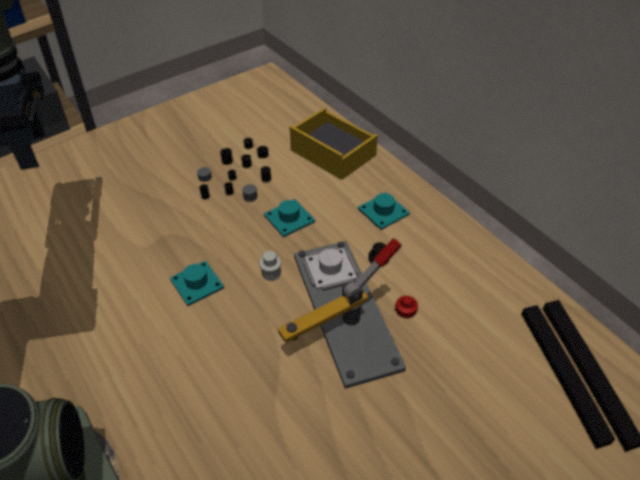

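The top view shows the boss at about (302,238), the pivot at (376,260), the strap nose at (372,345) pointing to the robot and the lever grip at (386,212). The bush is at (314,182), the connector at (259,298), and the cap at (391,204), partly under the lever. The side view agrees. The strap has to swing clockwise, towards image left.

```bash
cat > h.py <<'E'
from workcell import env, cams
import cv2, numpy as np
from scipy.spatial.transform import Rotation as R
def cast(name,px,z,st=None):
    c=cams.get_calibration(name); px=np.asarray(px,float).reshape(-1,2)
    m=c["mtx"]; d=(px-m[:2,2])/m[0,0]; u=d.copy()
    for _ in range(20): u=d/(1+c["k1"]*(u**2).sum(1,keepdims=True))
    ray=np.c_[u,np.ones(len(u))]
    if name=="wrist":
        T=c["tool_from_camera"]; Q=R.from_euler("xyz",st["ee_rot"],degrees=True).as_matrix()
        ray=ray@(Q@T[:3,:3]).T; eye=Q@T[:3,3]+st["ee_pos"]
    else:
        ray=ray@R.from_euler("xyz",c["attitude"],degrees=True).as_matrix().T; eye=c["eye"]
    return eye+ray*((z-eye[2])/ray[:,2])[:,None]
def strapmask(im,box):
    h=cv2.cvtColor(im,cv2.COLOR_BGR2HSV); m=cv2.inRange(h,(20,170,110),(32,255,255))
    o=np.zeros_like(m); x0,y0,x1,y1=box; o[y0:y1,x0:x1]=m[y0:y1,x0:x1]; return o
E
python3 - <<'E'
from h import *
im=cv2.imread("pics/top0.png")
print(im[320,372],im[300,330],cv2.cvtColor(im,cv2.COLOR_BGR2HSV)[320,372],cv2.cvtColor(im,cv2.COLOR_BGR2HSV)[330,330])
b=cast("top",[[277,210],[439,260],[426,306],[262,255]],15);print("bolts",b.round(1))
print("centre",b.mean(0), "ydir",((b[0]+b[3]-b[1]-b[2])/2).round(1))
g=cv2.cvtColor(im,cv2.COLOR_BGR2GRAY)[205:275,265:340]
print(cv2.HoughCircles(cv2.resize(g,None,fx=4,fy=4,interpolation=cv2.INTER_CUBIC),cv2.HOUGH_GRADIENT,1,200,param1=60,param2=15,minRadius=45,maxRadius=75))
m=strapmask(im,(345,260,400,365)); ys,xs=np.nonzero(m);print(len(xs),xs.min(),xs.max(),ys.min(),ys.max())
print("strap",cast("top",[[xs[ys==k].mean(),k] for k in (285,300,320,330)],76).round(1), [np.ptp(xs[ys==k]) for k in (285,300,320,330)])
for n,p,z in(("boss",[302,239],52),("conn",[258,297],55),("bush",[314,182],34),("cap",[391,204],32),("nose",[372,353],76),("pivot",[376,262],92)):print(n,cast("top",p,z).round(1))
s=cv2.imread("pics/side0.png");print("boss side",cast("side",[330,258],52))
z=np.vstack([cv2.resize(im[190:370,240:450],None,fx=2.8,fy=2.8)]);cv2.imwrite("pics/c.png",z)
E
```

```text
[ 22 120 140] [ 60  99 126] [ 25 215 140] [ 17 128 128]
bolts [[ 664.4  134.    15. ]
 [ 579.  -136.    15. ]
 [ 502.6 -112.7   15. ]
 [ 589.9  159.1   15. ]]
centre [583.97156046  11.08783673  15.        ] ydir [ 86.3 270.9   0. ]
[[[142.5 143.5  53.3]]]
1189 364 382 272 354
strap [[541.  -17.9  76. ]
 [518.1 -16.1  76. ]
 [487.6 -14.3  76. ]
 [472.3 -14.2  76. ]] [np.int64(15), np.int64(15), np.int64(15), np.int64(15)]
boss [[613.7  92.5  52. ]]
conn [[523.1 162.   55. ]]
bush [[707.5  72.5  34. ]]
cap [[671.2 -53.2  32. ]]
nose [[437.1 -13.1  76. ]]
pivot [[576.  -18.4  92. ]]
boss side [[608.97894697  92.43233824  52.        ]]
```

View pics/c.png

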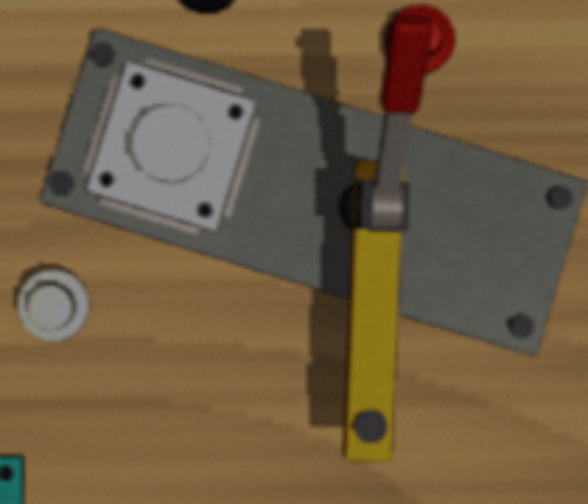

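Measurements so far: pivot at (575,-18), boss at (611,95) and strap direction at 177°. The target direction is about 72.5°. I'll approach the strap's trailing side at safe height with the fingers shut.

```bash
cat >> h.py <<'E'
P=np.array([575.,-17.7])
def goto(xyz,yaw):
    s=env.state(); Q=R.from_euler("xyz",s["ee_rot"],degrees=True)
    t=Q.inv().apply(np.array(xyz)-s["ee_pos"])/1000
    a=(s["ee_rot"][2]-yaw+180)%360-180
    print(round(s["time_s"],1),s["ee_pos"].round(1),s["ee_rot"].round(1),"F",s["force"].round(1),"-> delta",t.round(4),"roll",np.radians(a).round(3))
def push(th,off,r,z):  # finger centre beside strap of angle th, off behind centre line
    t=np.radians(th); d=np.array([np.cos(t),np.sin(t)]); n=np.array([d[1],-d[0]])
    return np.r_[P+r*d-off*n,z]
E
python3 -c "
from h import *
print(push(177,47,115,189)); goto(push(177,47,115,189),177)"
```

```text
[457.69781356 -58.61695317 189.        ]
0.1 [224.2 529.  188.8] [-179.9    0.   157. ] F [ 0.3  0.2 -0.1] -> delta [-0.4443 -0.4499  0.0005] roll -0.348
```

>>> {"name": "apply_moves", "arguments": {"deltas": [[-0.03, -0.03, 0, -0.07, -1], [-0.065, -0.065, 0, -0.14, -1], [-0.1, -0.1, 0, -0.21, -1], [-0.135, -0.135, 0, -0.28, -1], [-0.16, -0.16, 0, -0.349, -1]]}}

```text
time_s: 0.6
ee_pos: [309.3, 316.9, 189.3]
ee_rot: [-179.9, -0.0, 177.2]
force: [1.6, -0.3, -0.8]
gripper_width: 54.5
gripper_force: 0.0
```

```bash
python3 -c "
from h import *
goto(push(177,47,115,189),177)"
```

```text
0.6 [309.3 316.9 189.3] [-179.9   -0.   177.2] F [ 1.6 -0.3 -0.8] -> delta [-0.1668 -0.3677  0.0007] roll 0.003
```

>>> {"name": "apply_moves", "arguments": {"deltas": [[-0.017, -0.037, 0, 0, -1], [-0.034, -0.074, 0, 0, -1], [-0.05, -0.11, 0, 0, -1], [-0.067, -0.147, 0, 0, -1], [-0.084, -0.184, 0, 0, -1]]}}

```text
time_s: 1.1
ee_pos: [383.6, 130.0, 189.4]
ee_rot: [180.0, -0.0, 177.0]
force: [0.7, 0.3, -0.9]
gripper_width: 14.0
gripper_force: 0.0
```

>>> {"name": "apply_moves", "arguments": {"deltas": [[-0.017, -0.037, 0, 0, -1], [-0.034, -0.074, 0, 0, -1], [-0.055, -0.12, 0, 0, -1], [-0.07, -0.155, 0, 0, -1], [-0.083, -0.184, 0, 0, -1]]}}

```text
time_s: 1.6
ee_pos: [457.2, -58.7, 189.2]
ee_rot: [-180.0, -0.0, 176.9]
force: [-0.3, 0.7, 0.1]
gripper_width: 0.5
gripper_force: 0.0
```

```bash
python3 -c "
from h import *
goto(push(177,47,115,65),177)
s=env.state(); im=cams.grab_frame('wrist'); cv2.imwrite('pics/w1.png',im)
print(env.state()['gripper_width'])
"
```

```text
1.6 [457.2 -58.7 189.2] [-180.    -0.   176.9] F [-0.3  0.7  0.1] -> delta [-6.000e-04  1.000e-04  1.242e-01] roll -0.001
0.6258214866701527
```

View pics/w1.png

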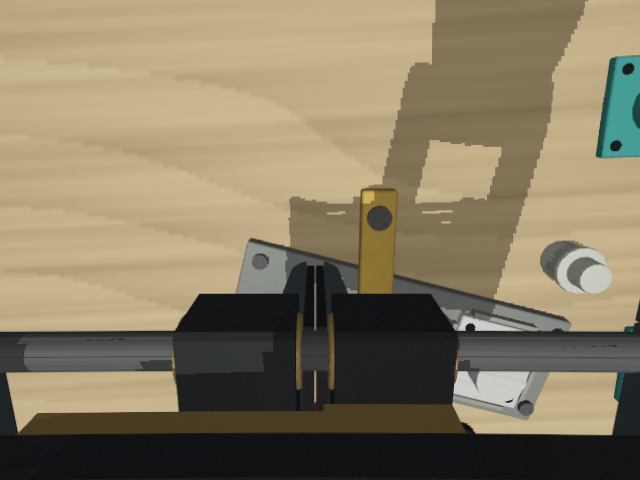

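The wrist view shows the closed fingertips at (316,265) and the strap nose to their right at (378,200), with clear space between. I'll descend, then close the gap.

>>> {"name": "apply_moves", "arguments": {"deltas": [[0, 0, 0.025, 0, -1], [0, 0, 0.055, 0, -1], [0, 0, 0.085, 0, -1], [0, 0, 0.11, 0, -1], [0, 0, 0.124, 0, -1]]}}

```text
time_s: 2.15
ee_pos: [455.2, -56.0, 63.3]
ee_rot: [180.0, -0.2, 177.0]
force: [-0.2, -0.4, 0.2]
gripper_width: 0.2
gripper_force: 0.0
```

>>> {"name": "apply_moves", "arguments": {"deltas": [[0, 0.004, 0, 0, -1], [0, 0.008, 0, 0, -1], [0, 0.012, 0, 0, -1], [0, 0.015, 0, 0, -1], [0, 0.018, 0, 0, -1]]}}

```text
time_s: 2.65
ee_pos: [458.4, -38.1, 66.3]
ee_rot: [180.0, 0.1, 177.0]
force: [-0.1, 0.0, -0.8]
gripper_width: 0.4
gripper_force: 0.0
```

>>> {"name": "apply_moves", "arguments": {"deltas": [[0, 0.002, 0, 0, -1], [0, 0.004, 0, 0, -1], [0, 0.006, 0, 0, -1], [0, 0.008, 0, 0, -1], [0, 0.01, 0, 0, -1]]}}

```text
time_s: 3.15
ee_pos: [458.4, -28.3, 65.5]
ee_rot: [180.0, -0.0, 177.0]
force: [-1.2, -0.2, 0.7]
gripper_width: 0.9
gripper_force: 0.0
```

```bash
python3 -c "
from h import *
goto(push(165,26.5,112,65),165)
im=cams.grab_frame('top'); cv2.imwrite('pics/t2.png',cv2.resize(im[170:380,220:470],None,fx=3,fy=2.8))
"
```

```text
3.1 [458.4 -28.3  65.5] [180.  -0. 177.] F [-1.2 -0.2  0.7] -> delta [-0.0008  0.0141  0.0005] roll 0.21
```

View pics/t2.png

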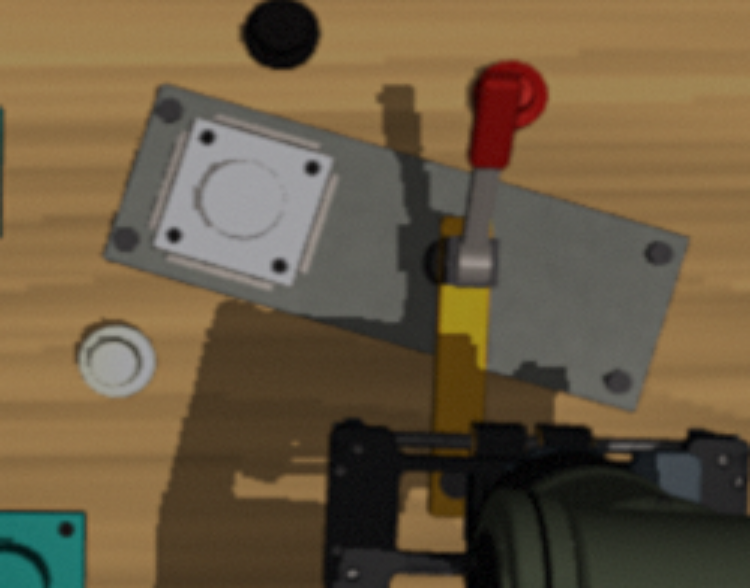

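The fingers touch the strap now and it has moved about 2.6°, so the contact offset is about 22 mm. I'll sweep it along the arc.

```bash
python3 -c "
from h import *
goto(push(165,22,114,66),165)
"
```

```text
3.2 [458.4 -28.1  65.5] [180.  -0. 177.] F [ 0.6 -0.5 -0.6] -> delta [ 0.0002  0.0187 -0.0005] roll 0.21
```

>>> {"name": "apply_moves", "arguments": {"deltas": [[0, 0.003, 0, 0.04, -1], [0, 0.007, 0, 0.08, -1], [0, 0.011, 0, 0.13, -1], [0, 0.015, 0, 0.17, -1], [0, 0.019, 0, 0.21, -1]]}}

```text
time_s: 3.7
ee_pos: [459.4, -9.4, 65.5]
ee_rot: [180.0, -0.0, 164.9]
force: [-0.4, -0.3, -0.6]
gripper_width: 0.8
gripper_force: 0.0
```

>>> {"name": "apply_moves", "arguments": {"deltas": [[0.001, 0.006, 0, 0.052, -1], [0.0017, 0.012, 0, 0.105, -1], [0.002, 0.018, 0, 0.157, -1], [0.002, 0.024, 0, 0.209, -1], [0.002, 0.03, 0, 0.262, -1]]}}

```text
time_s: 4.2
ee_pos: [465.3, 20.2, 65.5]
ee_rot: [180.0, -0.0, 149.9]
force: [0.2, 0.1, 0.7]
gripper_width: 0.2
gripper_force: 0.0
```

```bash
python3 -c "
from h import *
goto(push(135,22,113,66),135)
im=cams.grab_frame('top'); cv2.imwrite('pics/t3.png',cv2.resize(im[170:380,220:470],None,fx=3,fy=2.8))
"
```

```text
4.2 [465.3  20.2  65.5] [180.   -0.  149.9] F [0.2 0.1 0.7] -> delta [ 0.0009  0.03   -0.0005] roll 0.259
```

View pics/t3.png

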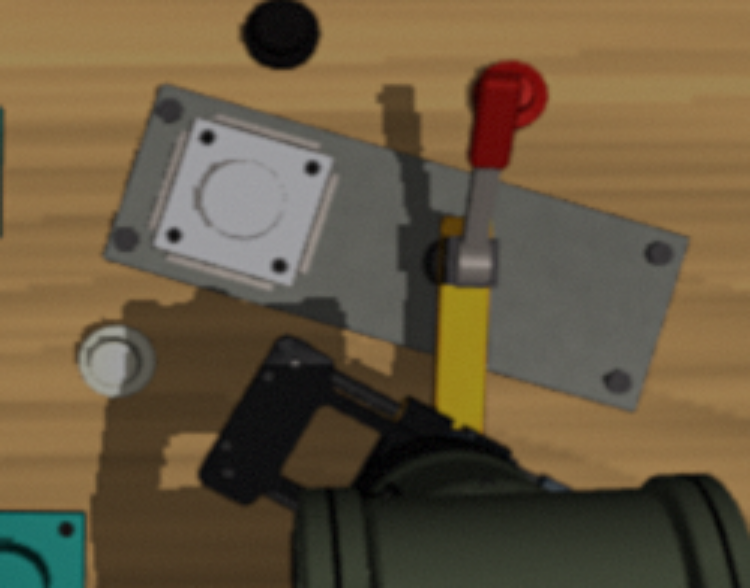

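The strap has not moved at all, so the fingers missed it. I'll check the geometry with the other views.

```bash
python3 -c "
from h import *
s=dict(ee_pos=np.array([457.2,-58.7,189.2]),ee_rot=np.array([180,0,176.9]))
for p in ([361,188],[397,188],[379,217],[360,290],[393,290],[250,238],[570,318]): print(p,cast('wrist',p,76 if p[0]<400 and p[0]>300 else 15,s).round(1))
print(cast('side',[[281,330],[287,341],[291,327]],76).round(1))
c=cams.get_calibration('top')
im=cams.grab_frame('side'); cv2.imwrite('pics/s3.png',cv2.resize(im[180:430,150:450],None,fx=2.4,fy=2.4))
"
```

```text
[361, 188] [[431.9 -24.3  76. ]]
[397, 188] [[433.3   1.5  76. ]]
[379, 217] [[453.9 -11.7  76. ]]
[360, 290] [[510.3 -27.   76. ]]
[393, 290] [[511.6  -1.8  76. ]]
[250, 238] [[ 481.  -117.6   15. ]]
[570, 318] [[573.1 171.2  15. ]]
[[438.1  -6.2  76. ]
 [434.3 -30.   76. ]
 [454.8 -10.7  76. ]]
```

View pics/s3.png

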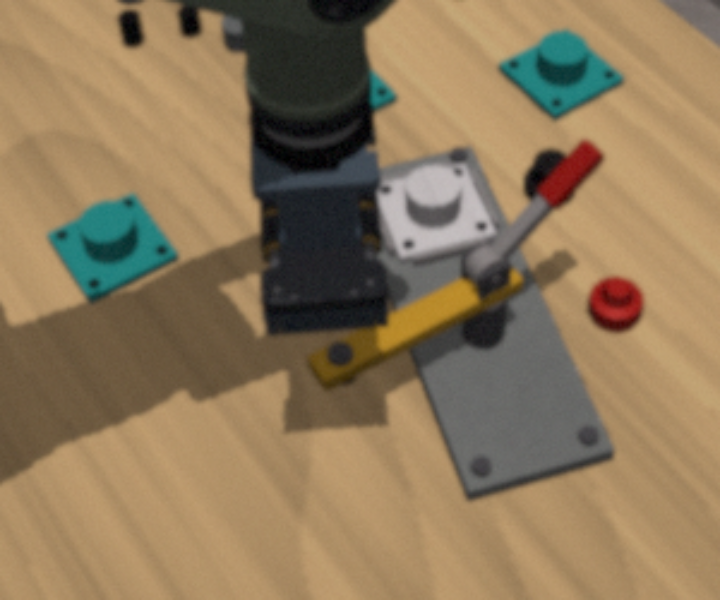

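```bash
cat >> h.py <<'E'
def proj(name,p):
    c=cams.get_calibration(name); q=R.from_euler("xyz",c["attitude"],degrees=True).as_matrix().T@(np.array(p)-c["eye"])
    u=q[:2]/q[2]; u=u*(1+c["k1"]*(u@u)); return u*c["mtx"][0,0]+c["mtx"][:2,2]
E
python3 -c "
from h import *
c=cams.get_calibration('wrist');T=np.linalg.inv(c['tool_from_camera'])
for p in ([0,0,0],[0,0,-40],[16,0,0],[-16,0,0],[0,10,0],[0,-10,0]):
  q=T[:3,:3]@p+T[:3,3]; print(p,(q[:2]/q[2]*c['mtx'][0,0]+c['mtx'][:2,2]).round(0))
e=env.state()['ee_pos'];print(e)
for dz in (0,40,79,120): print(dz,((proj('side',e+[0,0,dz])-[150,180])*2.4).round(0), proj('top',e+[0,0,dz]).round(0))
s=env.state()
im=cams.grab_frame('wrist'); cv2.imwrite('pics/w4.png',im)
"
```

```text
[0, 0, 0] [315. 280.]
[0, 0, -40] [315. 317.]
[16, 0, 0] [315. 248.]
[-16, 0, 0] [315. 311.]
[0, 10, 0] [336. 280.]
[0, -10, 0] [294. 280.]
[465.44075178  20.40987033  65.52537141]
0 [327. 325.] [349. 334.]
40 [324. 290.] [352. 338.]
79 [321. 254.] [354. 342.]
120 [318. 214.] [358. 347.]
```

View pics/w4.png

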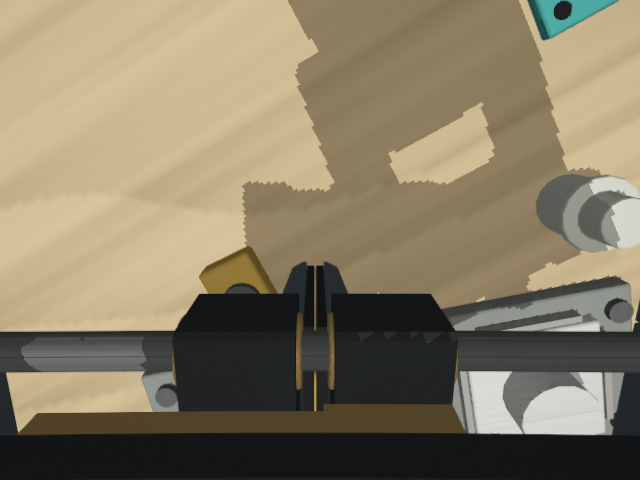

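```bash
python3 -c "
from h import *
s=env.state()
print(s['ee_pos'],s['ee_rot'],cast('wrist',[[249,247],[200,280],[241,292]],76,s).round(1))
im=cams.grab_frame('top')
m=strapmask(im,(345,260,400,365)); ys,xs=np.nonzero(m)
for k in range(272,330,8): print(k, xs[ys==k].min(),xs[ys==k].max(), cast('top',[xs[ys==k].mean(),k],76).round(1))
w=cv2.imread('pics/w1.png'); cv2.imwrite('pics/w1c.png',cv2.resize(w[170:330,260:440],None,fx=3.5,fy=3.5))
"
```

```text
[465.24761239  20.10256893  65.50682367] [-1.79997050e+02 -4.16466363e-04  1.50084951e+02] [[433.6   4.5  76. ]
 [435.7 -23.1  76. ]
 [450.  -10.1  76. ]]
272 367 371 [[560.9  -9.7  76. ]]
280 367 382 [[548.6 -18.   76. ]]
288 366 381 [[536.4 -16.4  76. ]]
296 366 381 [[524.2 -16.2  76. ]]
304 366 381 [[512.  -16.1  76. ]]
312 365 381 [[499.8 -15.2  76. ]]
320 372 380 [[487.5 -19.7  76. ]]Traceback (most recent call last):
  File "<string>", line 7, in <module>
    for k in range(272,330,8): print(k, xs[ys==k].min(),xs[ys==k].max(), cast('top',[xs[ys==k].mean(),k],76).round(1))
                                        ~~~~~~~~~~~~~^^
    return umr_minimum(a, axis, None, out, keepdims, initial, where)
ValueError: zero-size array to reduction operation minimum which has no identity
```

The strap really is still at 177°, and the finger passed over it. In the wrist view the tips show at row 262, not the 248 expected for pads ending at the TCP. The physical tip therefore seems 10–20 mm above the TCP. I'll go back over the strap and push lower, at TCP z of about 46. A smaller radius (78 mm) keeps the fingers clear of the boss.

```bash
python3 -c "
from h import *
goto(push(177,52,80,140),177)"
```

```text
4.4 [465.1  19.9  65.5] [-180.    -0.   150.1] F [ 0.   0.1 -0.3] -> delta [-0.0662 -0.0604 -0.0745] roll -0.47
```

>>> {"name": "apply_moves", "arguments": {"deltas": [[0, 0, -0.02, 0, -1], [0, 0, -0.045, 0, -1], [0, 0, -0.065, 0, -1], [0, 0, -0.075, 0, -1], [0, 0, -0.075, 0, -1]]}}

```text
time_s: 4.9
ee_pos: [466.0, 19.8, 141.6]
ee_rot: [179.9, 0.1, 150.0]
force: [-0.2, -0.0, 1.1]
gripper_width: 0.6
gripper_force: 0.0
```

```bash
python3 -c "
from h import *
goto(push(177,52,80,140),177)"
```

```text
4.9 [466.   19.8 141.6] [1.799e+02 1.000e-01 1.500e+02] F [-0.2 -0.   1.1] -> delta [-0.0654 -0.0606  0.0017] roll -0.471
```

>>> {"name": "apply_moves", "arguments": {"deltas": [[-0.013, -0.012, 0, -0.1, -1], [-0.026, -0.024, 0, -0.2, -1], [-0.039, -0.036, 0, -0.3, -1], [-0.053, -0.048, 0, -0.4, -1], [-0.065, -0.061, 0, -0.471, -1]]}}

```text
time_s: 5.4
ee_pos: [490.4, -66.0, 139.0]
ee_rot: [180.0, -0.1, 177.2]
force: [0.4, 1.2, -0.4]
gripper_width: 0.7
gripper_force: 0.0
```

>>> {"name": "apply_moves", "arguments": {"deltas": [[0, 0, 0.02, 0, -1], [0, 0, 0.045, 0, -1], [0, 0, 0.07, 0, -1], [0, 0, 0.088, 0, -1], [0, 0, 0.094, 0, -1]]}}

```text
time_s: 5.9
ee_pos: [488.4, -65.1, 43.6]
ee_rot: [180.0, -0.4, 177.0]
force: [0.5, -0.4, 0.3]
gripper_width: 0.2
gripper_force: 0.0
```

```bash
python3 -c "
from h import *
goto(push(177,30,78,46),177)"
```

```text
5.9 [488.4 -65.1  43.6] [180.   -0.4 177. ] F [ 0.5 -0.4  0.3] -> delta [-0.0059  0.0219 -0.0024] roll -0.0
```

>>> {"name": "apply_moves", "arguments": {"deltas": [[-0.002, 0.005, 0, 0, -1], [-0.004, 0.01, 0, 0, -1], [-0.005, 0.015, 0, 0, -1], [-0.005, 0.019, 0, 0, -1], [-0.005, 0.022, 0, 0, -1]]}}

```text
time_s: 6.4
ee_pos: [497.5, -43.1, 47.1]
ee_rot: [180.0, 0.1, 177.0]
force: [-0.1, -0.2, 0.4]
gripper_width: -0.0
gripper_force: 0.0
```

>>> {"name": "apply_moves", "arguments": {"deltas": [[0, 0.004, 0, 0, -1], [0, 0.008, 0, 0.02, -1], [0, 0.012, 0, 0.05, -1], [0, 0.016, 0, 0.08, -1], [0, 0.02, 0, 0.1, -1]]}}

```text
time_s: 6.9
ee_pos: [496.5, -24.1, 46.4]
ee_rot: [-179.9, -0.2, 171.2]
force: [-4.5, -2.8, 2.8]
gripper_width: 0.5
gripper_force: 2.5
```

```bash
python3 -c "
from h import *
s=env.state();print(s['ee_pos'],s['force'])
im=cams.grab_frame('top'); cv2.imwrite('pics/t5.png',cv2.resize(im[170:380,220:470],None,fx=3,fy=2.8))
h=cv2.cvtColor(im,cv2.COLOR_BGR2HSV); m=cv2.inRange(h,(20,170,60),(32,255,255)); ys,xs=np.nonzero(m[262:365,300:420])
for k in range(268,340,8):
  x=xs[ys+262==k]+300
  if len(x): print(k,x.min(),x.max(),cast('top',[x.mean(),k],76).round(1))
"
```

```text
[496.53054957 -24.10712592  46.43639919] [-4.52099084 -2.79509191  2.75230088]
276 370 380 [[554.7 -19.3  76. ]]
284 363 375 [[542.6 -10.2  76. ]]
308 358 366 [[506.1   1.1  76. ]]
316 357 363 [[494.    4.8  76. ]]
324 354 366 [[481.7   3.6  76. ]]
```

Contact this time: about 5 N, with the strap now near 167° at an offset of about 24 mm. I'll continue along the arc at r≈76.

```bash
python3 -c "
from h import *
goto(push(155,23.5,77,46),155)"
```

```text
7.0 [496.8 -23.5  46.4] [-179.9   -0.2  171.2] F [-3.4 -2.8  2. ] -> delta [0.0041 0.0166 0.0004] roll 0.282
```

>>> {"name": "apply_moves", "arguments": {"deltas": [[0.001, 0.003, 0, 0.056, -1], [0.002, 0.006, 0, 0.112, -1], [0.003, 0.01, 0, 0.168, -1], [0.004, 0.013, 0, 0.224, -1], [0.004, 0.0166, 0, 0.282, -1]]}}

```text
time_s: 7.45
ee_pos: [496.8, -6.9, 46.6]
ee_rot: [-180.0, 0.0, 155.0]
force: [-1.0, -2.1, 2.0]
gripper_width: 0.3
gripper_force: 1.3
```

>>> {"name": "apply_moves", "arguments": {"deltas": [[0.001, 0.004, 0, 0.052, -1], [0.002, 0.008, 0, 0.105, -1], [0.0027, 0.012, 0, 0.157, -1], [0.003, 0.0163, 0, 0.209, -1], [0.0034, 0.0205, 0, 0.262, -1]]}}

```text
time_s: 7.95
ee_pos: [502.5, 13.1, 46.6]
ee_rot: [-180.0, 0.0, 140.0]
force: [-0.4, -2.6, 0.7]
gripper_width: 0.4
gripper_force: 1.3
```

>>> {"name": "apply_moves", "arguments": {"deltas": [[0.001, 0.004, 0, 0.052, -1], [0.002, 0.008, 0, 0.105, -1], [0.0027, 0.012, 0, 0.157, -1], [0.003, 0.0163, 0, 0.209, -1], [0.0034, 0.0205, 0, 0.262, -1]]}}

```text
time_s: 8.45
ee_pos: [513.0, 30.9, 46.6]
ee_rot: [-180.0, 0.0, 125.0]
force: [-0.9, -2.3, 0.8]
gripper_width: 0.5
gripper_force: 1.4
```

```bash
python3 -c "
from h import *
goto(push(110,23.5,77,46),110)
im=cams.grab_frame('top'); cv2.imwrite('pics/t6.png',cv2.resize(im[170:380,220:470],None,fx=3,fy=2.8))
"
```

```text
8.4 [513.   30.9  46.6] [-180.    0.  125.] F [-0.9 -2.3  0.8] -> delta [0.0051 0.0201 0.0006] roll 0.261
```

View pics/t6.png

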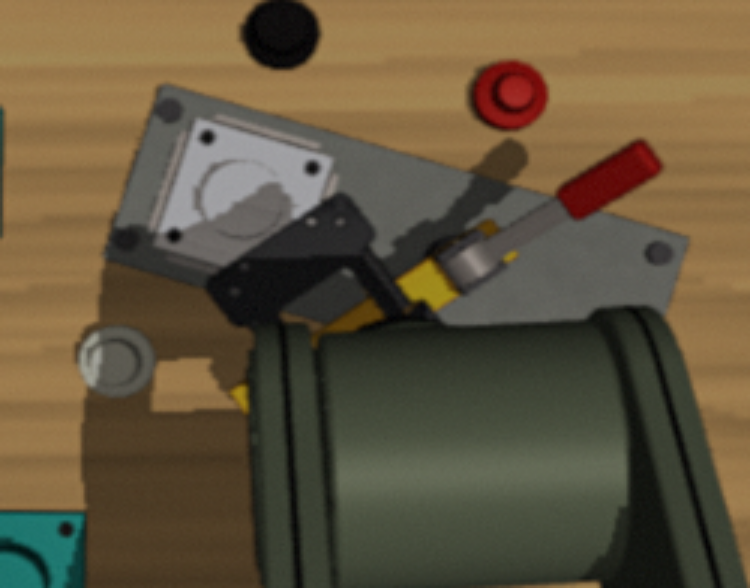

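The strap is following the fingers, with nose and lever visible at about 123–125°, and the cover and loose parts are unmoved. I'll continue.

>>> {"name": "apply_moves", "arguments": {"deltas": [[0.001, 0.004, 0, 0.052, -1], [0.002, 0.008, 0, 0.105, -1], [0.0028, 0.012, 0, 0.157, -1], [0.0035, 0.0163, 0, 0.209, -1], [0.004, 0.0205, 0, 0.262, -1]]}}

```text
time_s: 9.0
ee_pos: [527.0, 46.0, 46.6]
ee_rot: [-179.9, 0.0, 110.0]
force: [-1.4, -3.3, 1.2]
gripper_width: 0.5
gripper_force: 1.5
```

>>> {"name": "apply_moves", "arguments": {"deltas": [[0.001, 0.004, 0, 0.052, -1], [0.002, 0.008, 0, 0.105, -1], [0.0028, 0.012, 0, 0.157, -1], [0.0035, 0.0163, 0, 0.209, -1], [0.004, 0.0205, 0, 0.262, -1]]}}

```text
time_s: 9.5
ee_pos: [544.6, 56.8, 46.4]
ee_rot: [-179.9, 0.0, 95.0]
force: [-2.8, -2.1, 2.2]
gripper_width: 0.6
gripper_force: 1.4
```

```bash
cat >> h.py <<'E'
def theta():
    "strap angle from the red grip (raised): centre about 160 mm high"
    im=cams.grab_frame("top"); h=cv2.cvtColor(im,cv2.COLOR_BGR2HSV)
    m=cv2.inRange(h,(0,150,60),(8,255,255))|cv2.inRange(h,(172,150,60),(180,255,255))
    n,_,st,ce=cv2.connectedComponentsWithStats(m)
    for i in range(1,n):
        if st[i,4]>80:
            g=cast("top",ce[i],160)[0]; print(ce[i].round(1),st[i],g.round(1),"r",np.hypot(*(g[:2]-P)).round(1),"theta",np.degrees(np.arctan2(*(P-g[:2])[::-1])).round(1))
    return im
E
python3 -c "
from h import *
goto(push(83,23.5,77,46),83); im=theta(); cv2.imwrite('pics/t7.png',im)
"
```

```text
9.5 [544.6  56.8  46.4] [-179.9    0.    95. ] F [-2.8 -2.1  2.2] -> delta [0.0033 0.0168 0.0004] roll 0.209
[389.9 203.3] [378 192  25  24 449] [655.3 -28.8 160. ] r 81.0 theta 172.1
[431.9 257.4] [414 250  37  16 464] [580.8 -85.7 160. ] r 68.2 theta 94.8
```

>>> {"name": "apply_moves", "arguments": {"deltas": [[0.001, 0.003, 0, 0.042, -1], [0.0017, 0.0065, 0, 0.084, -1], [0.0024, 0.0098, 0, 0.126, -1], [0.003, 0.0133, 0, 0.168, -1], [0.0033, 0.0168, 0, 0.209, -1]]}}

```text
time_s: 10.05
ee_pos: [560.8, 61.7, 46.4]
ee_rot: [-179.9, 0.0, 83.1]
force: [-1.6, -1.8, 1.7]
gripper_width: 0.1
gripper_force: 1.4
```

```bash
python3 -c "
from h import *
goto(push(73,23.5,77,46),73); im=theta(); cv2.imwrite('pics/t8.png',im)
"
```

```text
10.1 [560.8  61.7  46.4] [-179.9    0.    83.1] F [-1.6 -1.8  1.7] -> delta [0.0028 0.014  0.0004] roll 0.176
[389.9 203.3] [378 192  25  24 451] [655.3 -28.9 160. ] r 81.0 theta 172.1
[432.5 267.8] [415 261  35  15 450] [566.6 -86.2 160. ] r 69.0 theta 83.0
```

>>> {"name": "apply_moves", "arguments": {"deltas": [[0.0007, 0.003, 0, 0.036, -1], [0.0014, 0.006, 0, 0.072, -1], [0.002, 0.009, 0, 0.11, -1], [0.0025, 0.012, 0, 0.145, -1], [0.0028, 0.0143, 0, 0.18, -1]]}}

```text
time_s: 10.6
ee_pos: [575.2, 63.1, 46.3]
ee_rot: [-179.9, 0.0, 72.8]
force: [-2.5, -1.0, 1.6]
gripper_width: 0.7
gripper_force: 1.2
```

```bash
python3 -c "
from h import *
goto(push(73,50,77,46),73); im=theta()
"
```

```text
10.6 [575.2  63.1  46.3] [-179.9    0.    72.8] F [-2.5 -1.   1.6] -> delta [-0.0004 -0.0266  0.0003] roll -0.004
[390.3 198.2] [378 192  25  16 224] [662.4 -29.5 160. ] r 88.2 theta 172.3
[433.9 277.2] [419 268  30  19 368] [553.7 -88.  160. ] r 73.5 theta 73.1
```

The strap is at about 73°. I'll back off, rise and verify with a clear view.

>>> {"name": "apply_moves", "arguments": {"deltas": [[0, -0.006, 0, 0, -1], [0, -0.013, 0, 0, -1], [0, -0.02, 0, 0, -1], [0, -0.03, 0, 0, -1], [0, -0.035, 0, 0, -1]]}}

```text
time_s: 11.15
ee_pos: [541.4, 73.7, 46.6]
ee_rot: [-180.0, 0.0, 72.8]
force: [0.3, -0.1, 0.3]
gripper_width: 0.3
gripper_force: 0.0
```

>>> {"name": "apply_moves", "arguments": {"deltas": [[0, 0, -0.03, 0, -1], [0, 0, -0.07, 0, -1], [0, 0, -0.11, 0, -1], [0, 0, -0.15, 0, -1], [0, 0, -0.17, 0, -1]]}}

```text
time_s: 11.65
ee_pos: [544.0, 73.7, 220.6]
ee_rot: [179.7, -0.2, 72.8]
force: [0.3, -0.4, -0.7]
gripper_width: 0.7
gripper_force: 0.0
```

>>> {"name": "apply_moves", "arguments": {"deltas": [[0, -0.03, 0, 0, -1], [0, -0.06, 0, 0, -1], [0, -0.1, 0, 0, -1], [0, -0.13, 0, 0, -1], [0, -0.14, 0, 0, -1]]}}

```text
time_s: 12.15
ee_pos: [406.2, 115.2, 216.7]
ee_rot: [-180.0, -0.0, 72.8]
force: [0.5, -0.6, 0.7]
gripper_width: 0.5
gripper_force: 0.0
```

```bash
python3 -c "
from h import *
s=env.state();print(s['ee_pos'])
im=theta(); c=im[170:380,220:470]
h=cv2.cvtColor(im,cv2.COLOR_BGR2HSV); m=cv2.inRange(h,(20,150,60),(34,255,255)); 
o=np.zeros_like(m);o[200:300,265:375]=m[200:300,265:375]
n,_,st,ce=cv2.connectedComponentsWithStats(o);print(st[st[:,4]>50],ce[st[:,4]>50])
i=1+st[1:,4].argmax(); pts=np.argwhere(_==i)[:,::-1].astype(np.float32)
w=cast('top',pts,76)[:,:2].astype(np.float32); print(cv2.minAreaRect(w),cv2.boxPoints(cv2.minAreaRect(w)).round(1))
v=cv2.fitLine(w,cv2.DIST_L2,0,.01,.01).ravel();print(v,np.degrees(np.arctan2(v[1],v[0])))
sd=cams.grab_frame('side')
cv2.imwrite('pics/t9.png',np.vstack([cv2.resize(c,(375,300)),cv2.resize(sd[200:400,200:450],(375,300))]))
"
```

```text
[406.20376402 115.2459212  216.68834059]
[390.1 203.3] [378 192  25  24 440] [655.3 -29.  160. ] r 81.1 theta 172.0
[430.3 276.9] [412 267  37  21 472] [554.2 -83.  160. ] r 68.5 theta 72.3
[[     0      0    640    480 306003]
 [   286    231     83     38   1197]] [[319.45901838 239.45962948]
 [329.97660819 249.82038429]]
((596.6397705078125, 53.76202392578125), (125.61956024169922, 25.24434471130371), 73.02088928222656) [[566.2  -2.6]
 [590.4 -10. ]
 [627.1 110.1]
 [602.9 117.5]]
[2.9208606e-01 9.5639205e-01 5.9535205e+02 4.9701794e+01] 73.017105
```

View pics/t9.png

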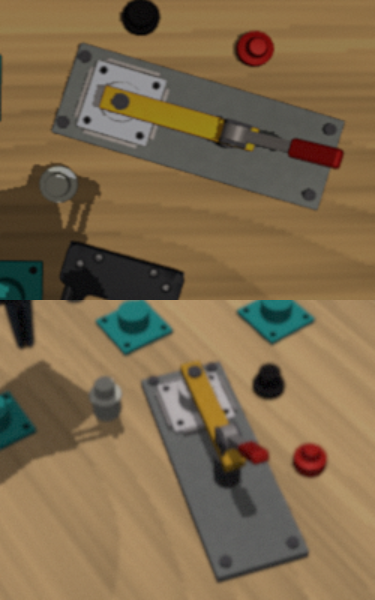

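The strap's nose midpoint is (615,114), which puts the pad at (609,95), about 2 mm from the boss. The picture shows the nose over the boss, the lever up, and the cover and loose parts in place. Next is the lever: I'll press straight down on it at r≈78 mm behind the pivot.

```bash
python3 -c "
from h import *
goto([551.3,-93.5,217],72.8)"
```

```text
12.2 [408.4 115.1 216.9] [179.9  -0.   72.8] F [ 0.5 -0.4  0.8] -> delta [-1.571e-01  1.981e-01  1.000e-04] roll 0.001
```

>>> {"name": "apply_moves", "arguments": {"deltas": [[-0.025, 0.03, 0, 0, -1], [-0.05, 0.065, 0, 0, -1], [-0.08, 0.1, 0, 0, -1], [-0.1, 0.13, 0, 0, -1], [-0.12, 0.15, 0, 0, -1]]}}

```text
time_s: 12.75
ee_pos: [519.8, -47.1, 216.0]
ee_rot: [179.9, 0.0, 72.7]
force: [-0.1, -0.2, 0.3]
gripper_width: 0.3
gripper_force: 0.0
```

>>> {"name": "apply_moves", "arguments": {"deltas": [[-0.015, 0.02, 0, 0, -1], [-0.03, 0.038, 0, 0, -1], [-0.037, 0.048, 0, 0, -1], [-0.037, 0.048, 0, 0, -1], [-0.037, 0.048, 0, 0, -1]]}}

```text
time_s: 13.25
ee_pos: [551.6, -93.6, 216.2]
ee_rot: [-179.9, -0.0, 72.7]
force: [0.5, 1.1, -0.1]
gripper_width: 0.6
gripper_force: 0.0
```

```bash
python3 -c "
from h import *
goto([551.3,-93.5,170],72.8)"
```

```text
13.2 [551.6 -93.6 216.2] [-179.9   -0.    72.7] F [ 0.5  1.1 -0.1] -> delta [-0.     -0.0003  0.0462] roll -0.001
```

Position is right (551.6, -93.6). I'll press down in gentle steps and watch the force.

>>> {"name": "apply_moves", "arguments": {"deltas": [[0, 0, 0.01, 0, -1], [0, 0, 0.02, 0, -1], [0, 0, 0.03, 0, -1], [0, 0, 0.038, 0, -1], [0, 0, 0.046, 0, -1]]}}

```text
time_s: 13.75
ee_pos: [551.3, -93.5, 169.6]
ee_rot: [-180.0, -0.0, 72.8]
force: [-1.0, -0.0, -0.7]
gripper_width: -0.2
gripper_force: 0.0
```

>>> {"name": "apply_moves", "arguments": {"deltas": [[0, 0, 0.006, 0, -1], [0, 0, 0.012, 0, -1], [0, 0, 0.018, 0, -1], [0, 0, 0.024, 0, -1], [0, 0, 0.03, 0, -1]]}}

```text
time_s: 14.25
ee_pos: [551.7, -95.3, 141.0]
ee_rot: [179.9, 0.2, 72.8]
force: [-1.6, -5.2, 7.0]
gripper_width: 0.6
gripper_force: 3.5
```

>>> {"name": "apply_moves", "arguments": {"deltas": [[0, 0, 0.006, 0, -1], [0, 0, 0.012, 0, -1], [0, 0, 0.018, 0, -1], [0, 0, 0.022, 0, -1], [0, 0, 0.025, 0, -1]]}}

```text
time_s: 14.75
ee_pos: [551.7, -93.7, 115.2]
ee_rot: [180.0, -0.0, 72.8]
force: [-0.8, -0.2, 3.5]
gripper_width: 0.8
gripper_force: 1.2
```

```bash
python3 -c "
from h import *
s=env.state();print(s['ee_pos'],s['force']); theta()"
```

```text
[551.73090896 -93.74740602 115.2147965 ] [-0.77900052 -0.17535262  3.52619107]
[390.  202.7] [377 192  26  24 418] [656.1 -29.  160. ] r 81.9 theta 172.1
```

>>> {"name": "apply_moves", "arguments": {"deltas": [[0, 0, 0.004, 0, -1], [0, 0, 0.008, 0, -1], [0, 0, 0.011, 0, -1], [0, 0, 0.014, 0, -1], [0, 0, 0.016, 0, -1]]}}

```text
time_s: 15.3
ee_pos: [551.5, -93.8, 99.2]
ee_rot: [-180.0, 0.0, 72.8]
force: [-0.7, -0.5, 2.7]
gripper_width: 0.7
gripper_force: 1.2
```

>>> {"name": "apply_moves", "arguments": {"deltas": [[0, 0, 0.001, 0, -1], [0, 0, 0.002, 0, -1], [0, 0, 0.003, 0, -1], [0, 0, 0.004, 0, -1], [0, 0, 0.005, 0, -1]]}}

```text
time_s: 15.8
ee_pos: [551.6, -93.8, 94.5]
ee_rot: [180.0, -0.0, 72.8]
force: [-0.9, 0.1, 2.2]
gripper_width: 0.5
gripper_force: 1.2
```

>>> {"name": "apply_moves", "arguments": {"deltas": [[0, 0, 0.001, 0, -1], [0, 0, 0.002, 0, -1], [0, 0, 0.003, 0, -1], [0, 0, 0.004, 0, -1], [0, 0, 0.004, 0, -1]]}}

```text
time_s: 16.3
ee_pos: [551.7, -93.8, 90.4]
ee_rot: [-180.0, -0.0, 72.8]
force: [-0.1, -0.9, 1.8]
gripper_width: 0.3
gripper_force: 0.8
```

Still only about 2 N, so the lever isn't on its stop. That fits tips sitting above the TCP. I'll continue in small steps.

>>> {"name": "apply_moves", "arguments": {"deltas": [[0, 0, 0.001, 0, -1], [0, 0, 0.002, 0, -1], [0, 0, 0.003, 0, -1], [0, 0, 0.004, 0, -1], [0, 0, 0.004, 0, -1]]}}

```text
time_s: 16.8
ee_pos: [551.6, -93.8, 86.3]
ee_rot: [-180.0, -0.0, 72.7]
force: [0.7, 0.2, 2.0]
gripper_width: 0.2
gripper_force: 0.8
```

>>> {"name": "apply_moves", "arguments": {"deltas": [[0, 0, 0.001, 0, -1], [0, 0, 0.002, 0, -1], [0, 0, 0.003, 0, -1], [0, 0, 0.003, 0, -1]]}}

```text
time_s: 17.2
ee_pos: [551.7, -93.8, 83.4]
ee_rot: [-180.0, -0.0, 72.8]
force: [-0.7, -0.5, 0.9]
gripper_width: 0.6
gripper_force: 0.8
```

>>> {"name": "apply_moves", "arguments": {"deltas": [[0, 0, 0.001, 0, -1], [0, 0, 0.002, 0, -1], [0, 0, 0.003, 0, -1], [0, 0, 0.003, 0, -1]]}}

```text
time_s: 17.6
ee_pos: [551.6, -93.8, 80.3]
ee_rot: [-180.0, -0.0, 72.8]
force: [0.2, -0.6, 2.2]
gripper_width: 0.4
gripper_force: 0.7
```

>>> {"name": "apply_moves", "arguments": {"deltas": [[0, 0, 0.001, 0, -1], [0, 0, 0.002, 0, -1], [0, 0, 0.003, 0, -1], [0, 0, 0.003, 0, -1]]}}

```text
time_s: 18.0
ee_pos: [551.6, -93.8, 77.4]
ee_rot: [-180.0, -0.0, 72.8]
force: [0.3, -0.5, 1.2]
gripper_width: 0.6
gripper_force: 0.7
```

```bash
cat >> h.py <<'E'
def lever(th=73.0):
    "red blobs in the side view, intersected with the lever's vertical plane"
    im=cams.grab_frame("side"); h=cv2.cvtColor(im,cv2.COLOR_BGR2HSV)
    m=cv2.inRange(h,(0,150,50),(8,255,255))|cv2.inRange(h,(172,150,50),(180,255,255))
    n,lab,st,ce=cv2.connectedComponentsWithStats(m); e=-np.array([np.cos(np.radians(th)),np.sin(np.radians(th))]); k=np.array([e[1],-e[0]])
    for i in range(1,n):
        if st[i,4]<40: continue
        pts=np.argwhere(lab==i)[:,::-1]; ext=[ce[i]]+[pts[f] for f in (pts[:,0].argmin(),pts[:,0].argmax(),pts[:,1].argmin(),pts[:,1].argmax())]
        print(ce[i].round(1),st[i])
        for p in ext:
            a=cast("side",p,0)[0]; b=cast("side",p,200)[0]
            fa=(a[:2]-P)@k; fb=(b[:2]-P)@k; x=a+(b-a)*fa/(fa-fb); print("  r %.0f z %.0f"%((x[:2]-P)@e,x[2]))
E
python3 -c "
from h import *
lever()
print('tip side px',proj('side',env.state()['ee_pos']),proj('side',env.state()['ee_pos']+[0,0,20]))"
```

```text
[406.6 306.9] [395 296  23  22 355]
  r 185 z 276
  r 155 z 236
  r 208 z 312
  r 191 z 306
  r 185 z 254
[372.4 335.3] [362 320  20  26 216]
  r 94 z 88
  r 49 z 71
  r 124 z 125
  r 49 z 71
  r 96 z 63
tip side px [368.66101086 331.87738071] [369.28656495 324.70219064]
```

The lever looks nearly level, with the visible grip at z≈88. I'll press on until the stop shows in the force.

>>> {"name": "apply_moves", "arguments": {"deltas": [[0, 0, 0.001, 0, -1], [0, 0, 0.002, 0, -1], [0, 0, 0.002, 0, -1]]}}

```text
time_s: 18.35
ee_pos: [551.6, -93.8, 75.4]
ee_rot: [-180.0, -0.0, 72.8]
force: [-0.1, -1.0, 2.0]
gripper_width: 0.5
gripper_force: 0.8
```

>>> {"name": "apply_moves", "arguments": {"deltas": [[0, 0, 0.001, 0, -1], [0, 0, 0.002, 0, -1], [0, 0, 0.002, 0, -1]]}}

```text
time_s: 18.65
ee_pos: [551.6, -93.9, 74.7]
ee_rot: [180.0, -0.0, 72.8]
force: [-3.5, -1.3, 9.5]
gripper_width: 0.5
gripper_force: 4.9
```

```bash
python3 -c "
from h import *
lever()"
```

```text
[406.8 307.3] [396 297  22  21 338]
  r 186 z 275
  r 158 z 241
  r 208 z 312
  r 192 z 304
  r 180 z 247
[372.3 336.2] [362 321  20  26 215]
  r 94 z 85
  r 50 z 69
  r 125 z 122
  r 50 z 69
  r 97 z 60
```

The force rose to 9.5 N and the arm stalled, so the lever is on its stop (tips about 24 mm above the TCP, consistent with the earlier miss). I'll press 2 mm more, then retreat straight up.

>>> {"name": "apply_moves", "arguments": {"deltas": [[0, 0, 0.001, 0, -1], [0, 0, 0.002, 0, -1], [0, 0, 0.002, 0, -1], [0, 0, 0.002, 0, -1]]}}

```text
time_s: 19.1
ee_pos: [551.7, -93.9, 74.5]
ee_rot: [179.9, -0.0, 72.8]
force: [-6.1, -0.2, 19.4]
gripper_width: 0.6
gripper_force: 10.0
```

>>> {"name": "apply_moves", "arguments": {"deltas": [[0, 0, -0.01, 0, -1], [0, 0, -0.03, 0, -1], [0, 0, -0.06, 0, -1], [0, 0, -0.09, 0, -1], [0, 0, -0.12, 0, -1]]}}

```text
time_s: 19.6
ee_pos: [551.4, -93.3, 192.2]
ee_rot: [-179.9, -0.1, 72.8]
force: [1.0, 0.4, 0.6]
gripper_width: 0.2
gripper_force: 0.0
```

>>> {"name": "apply_moves", "arguments": {"deltas": [[0, -0.03, -0.02, 0, -1], [0, -0.07, -0.02, 0, -1], [0, -0.11, -0.02, 0, -1], [0, -0.14, -0.02, 0, -1], [0, -0.15, -0.02, 0, -1]]}}

```text
time_s: 20.1
ee_pos: [405.6, -48.2, 211.3]
ee_rot: [-179.9, -0.0, 72.8]
force: [1.7, -0.5, 0.4]
gripper_width: 0.6
gripper_force: 0.0
```

```bash
python3 -c "
from h import *
lever()
im=theta()
h=cv2.cvtColor(im,cv2.COLOR_BGR2HSV); m=cv2.inRange(h,(20,150,60),(34,255,255))
o=np.zeros_like(m);o[200:300,265:375]=m[200:300,265:375]
n,l,st,ce=cv2.connectedComponentsWithStats(o); i=1+st[1:,4].argmax()
w=cast('top',np.argwhere(l==i)[:,::-1],76)[:,:2].astype(np.float32); print(cv2.minAreaRect(w),cv2.boxPoints(cv2.minAreaRect(w)).round(1))
print(env.state()['force'])
"
```

```text
[406.3 306.1] [396 296  22  22 382]
  r 184 z 276
  r 156 z 250
  r 208 z 312
  r 170 z 279
  r 185 z 254
[371.3 332. ] [362 318  20  28 316]
  r 89 z 90
  r 49 z 71
  r 126 z 118
  r 76 z 111
  r 92 z 57
[390.  203.3] [378 192  25  24 442] [655.3 -29.  160. ] r 81.1 theta 172.0
[433.6 280. ] [417 270  34  20 402] [549.9 -87.5 160. ] r 74.2 theta 70.2
((596.6358032226562, 53.36786651611328), (126.37760925292969, 25.38773536682129), 72.82275390625) [[565.8  -3.3]
 [590.1 -10.8]
 [627.4 110. ]
 [603.2 117.5]]
[ 0.63648562 -0.73217761 -0.81241768]
```

The strap is unchanged (pad about 2 mm from the boss), the lever grip is level (r 89, z 90), and the robot is clear of everything.

```bash
python3 -c "
from workcell import env
print(env.job_done())"
```

```text
the job is handed in; nothing more can be done
None
```

I handed the job in at about 20 s, but the hand-in returned no verdict. By my last measurement the strap's pad is about 2 mm from the boss centre, the lever is down on its stop, the cover and loose parts showed no sign of having moved, and the arm is clear.

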